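# Fit a filter and hold a lamp shutter half open

## Robot

A 6-joint arm with a two-finger parallel gripper is mounted at the origin on the work surface. World frame = base frame: x ahead of the robot, y to its left, z up, the work surface at z = 0. Lengths are in m, angles in rad, forces in N, time in s.
With the tool pointing down it reaches from about 0.375 to 0.9 m from the base axis. Payload 3.1 kg.
Tool frame: the origin (TCP) lies at the very end of the fingers, on their centre line; the grasp point (between the pads) lies 19 mm behind it (robot.hold_point_z is the z of the grasp point in the tool frame, in m); z points along the fingers, y is the direction in which the jaws open and shut (so a half turn about z gives the same grasp; the last joint's range is limited). The gripper opens to 87 mm and grips with 3 to 60 N. Pads are 19 mm wide; open, the fingers measure 117 mm over their backs; the gripper's body (75 mm by 190 mm) begins 51 mm behind the grasp point.
Start: joints at [-0.178, 0.527, 1.433, -0, 1.181, -0.178], TCP at [0.625, 0, 0.223] pointing down, gripper open.
Joint ranges: [-3.08, 3.08], [-0.75, 2.2], [0.22, 2.44], [-1.43, 4.57], [0, 2.65], [-2.85, 2.85]. Speed limits (rad/s): [2.79, 2.79, 3.14, 3.14, 3.14, 3.14].

## Interface

Orientations are given as a unit quaternion [x, y, z, w].
In Python, from rig import robot, viewer, spotter gives the robot as it stands.
- The arm moves only by the shell command python3 -m crank 'ROWS' [FORCE]. ROWS is text: rows parted by semicolons, each of 7 numbers parted by spaces: the turn, a rotation vector about the tool's x, y, z in units of 5 degrees (1.0 is 5 degrees), then the shift along the tool's x, y, z in units of 40 mm (1.0 is 40 mm), then the gripper's target within -1 to 1 (shut at 1, half-way at 0, fully open at -1). A call has 1 to 5 rows; each row shifts and turns the pose as measured when the row begins, along the tool's axes as they then stand; what a row does not reach is not made up. A row lasts 1/8 s, in which the tool goes at most 62.5 mm and 10.7 degrees, less where a joint would pass 70% of its speed; a pose out of reach is approached as far as the arm can. A call is refused whole if a number of a shift passes 1 or a number of a turn 1, either way. A call with a gripper value outside its range is refused whole. The fingers move at their own pace and stop on an object; FORCE is the grip in N (left out, the last holds). Time passes only in rows, so rows that do not move let the fingers close. It gives the time, the measured TCP pose, the force and the opening at its end, in the units of the state.
- robot.get_obs(): the state, without advancing time (a new reading comes with each control period).
- viewer.camera(name): name is "scene" or "side" or "wrist"; returns a dict with "img" (480x640x3 uint8, red, green, blue), "camera_matrix" (3x3 intrinsics, pixels), "distortion" ([k1, k2, p1, p2, k3] as OpenCV has them; the pictures are not rectified), "xyz" and "attitude" of the camera in the world. Camera axes: x right, y down, z forward; pixel columns grow to the right and rows downward; lengths in m; the calibration is good to about 2 mm. A picture is of the moment at which its call begins. There is no depth.
- robot.hand_in(): hands the job in, once; it reports no verdict.
Trained networks look in a picture, given as the dict that the camera call returned (one of the last four; its "shot" number tells which), for a name from the list of things; names that differ only in an ending like _2 or _b are one class to them, and where a whole thing is asked for, a point or a joint stands for the part that bears it (a point fixed in the world has none). Each returns a list of dicts, best first, with "score" (0 to 1); they miss things now and then, are a little off and sometimes report something else, mostly with a low value. They report only what shows in the picture. A call takes as long as a camera call. They do not tell look-alikes from the thing itself.
- spotter.boxes_of(name, picture): "at" ([x, y, z] in m, in the coordinates of the camera as it stood for that picture, good to about 4 mm: the middle of the surface that is visible of it).
The state is a dict: "time": time; "q": joint angles; "joint_velocities": joint speeds; "joint_torque": joint torques, N m; "position": TCP position; "tool_rot": TCP orientation; "ft_force": force on the tool from outside, world axes, zero at the start; "moment": the same for the moment, N m; "grip_width": finger opening in m.
Only numpy, scipy, OpenCV 4.12 (cv2) and the standard library are available. Lean on these libraries where they do the work, as an engineer would, in place of code of your own. Each camera call takes 0.05 s, during which the arm holds its last target.

## Task

Take the blue filter out of the cream tray, lay it flat in the square seat on top of the dark grey lamp box, inside the rim, and let go of it. Only then slide the lamp's sprung shutter by its orange tab to half of its travel, where the tab is level with the long white marks, and finish while holding it there with the gripper. Never open the shutter without the blue filter seated, and leave the other filters and the glassware where they are.

Things in the scene. Friction and masses are not known exactly. Their poses are not given: they have to be found in the camera images.
- filter_blue: The blue filter: a 66 x 66 mm square black frame, 6 mm thick, around blue glass, with a blue bridge handle over its middle: a bar 64 mm long (along the filter's own x), 10 mm wide (y), from 26 to 38 mm above the underside, on two posts at the bar's ends. Origin: centre of the underside, z up. Mass 50 to 100 g. It lies in one of the three places of the cream tray.
- filter_amber: The amber filter, same shape as the blue one (66 x 66 mm, bar top 38 mm up), with a yellow handle; leave it. Origin: centre of its underside.
- filter_red: The red filter, same shape as the blue one (66 x 66 mm, bar top 38 mm up), with a red handle; leave it. Origin: centre of its underside.
- tray: Fixed cream tray, 119 mm (x) by 304 mm (y), rim 14 mm high, floor 4 mm thick. The three filters lie flat on its floor side by side along its y, about 92 mm apart. Origin: centre of its underside.
- lamp: Fixed dark grey lamp box, 120 mm (x) by 220 mm (y), top face 70 mm above the table. Origin: centre of its underside, z up. The filter seat is towards its -y end; the shutter with its orange tab slides along its +y. White marks 24 mm long on the top face, either side of the tab's path at y = +45 mm, show where the tab's middle stands at half travel; short yellow marks show the closed (y = +20 mm) and fully open (y = +70 mm) places.
- seat (a point): Centre of the filter seat, at the height on which the filter's underside rests, 76.5 mm above the table; axes as the lamp box. The seat is a 72 x 72 mm recess (3 mm play each side of a filter) inside a rim 4 mm wide and 7 mm high, its sides along the lamp box's x and y; the handle bar may lie along either. A lit 44 mm window under it is covered by the shutter blade.
- tab: The shutter's upright orange tab: 30 mm along the lamp box's x, 10 mm along its y (the sliding direction), 50 mm tall. Origin: centre of its lower end, 74.5 mm above the table; its top is 124.5 mm above the table. It can be pinched from above over its 10 mm thickness. It is one piece with the shutter's steel blade, which runs level from its foot under the filter seat. When the shutter is closed it stands 85 mm from the seat's centre.
- shutter (a joint): Travel of the shutter in m: 0 closed (sprung shut), 0.05 fully open; grows as the tab moves along the lamp box's +y. The spring pulls it shut with about 3 N when closed, 6.8 N at half travel (0.025), 10.5 N fully open; it closes by itself when let go.
- beaker: Loose glass beaker, 70 mm across, 95 mm tall, beyond the work area; leave it. Origin: centre of its underside.
- reagent: Loose amber bottle with black cap, 60 mm across, 130 mm tall; leave it. Origin: centre of its underside.
- basin: Loose white evaporating basin, 100 mm across, 35 mm tall; leave it. Origin: centre of its underside.
There are look-alikes about, which are no part of the job. What is shaped like the filter_blue but green or turquoise is not meant.

How it is judged:
By the outcome, as a careful person would: the job done as asked, in the order asked, and still so for the second after the job is handed in, while the arm keeps its last pose, push and grip.
It also fails if it takes over 51 s, if anything falls off the work surface, if the arm or the gripper's body presses on something with over 40 N, if the wrist force passes 120 N, or if a joint passes its speed limit or range.

## Working session

There is one attempt and no reset: what is moved stays moved. The work goes in short steps, Python scripts to look and compute and a shell command to move; the robot and the scene stay as the last step left them, time stands still between calls to the robot, and variables do not carry over. Pictures are saved under pics/ and viewed, and the job is handed in when it is done.

```bash
ls; mkdir -p pics; python3 - <<'E'
from rig import robot, viewer, spotter
import cv2,pickle
o=robot.get_obs(); print({k:o[k] for k in ('time','position','tool_rot','grip_width','ft_force')}, robot.hold_point_z)
for n in ("scene","side","wrist"):
    p=viewer.camera(n); cv2.imwrite(f"pics/{n}0.png",p["img"][:,:,::-1]); pickle.dump(p,open(f"pics/{n}0.pkl","wb"))
    print(n,p["xyz"],p["attitude"],p["camera_matrix"],p["distortion"])
    for t in ("filter_blue","tray","lamp","tab"):
        print(n,t,spotter.boxes_of(t,p))
E
```

```text
pics
{'time': 0.0, 'position': array([6.24269653e-01, 1.83842945e-04, 2.21575126e-01]), 'tool_rot': array([ 7.07082094e-01,  7.07130643e-01, -6.20910469e-04, -8.82902252e-04]), 'grip_width': 0.0866335175469369, 'ft_force': array([-0.61836935, -0.52006696, -0.73994186])} -0.0187
scene [0.93661548 0.35580704 1.02103306] [ 0.34785154  0.89869784 -0.24986942 -0.09437566] [[514.27445911   0.         318.01284732]
 [  0.         514.27445911 245.07999337]
 [  0.           0.           1.        ]] [-0.09048099  0.          0.          0.          0.        ]
scene filter_blue [{'at': [-0.2601, -0.0035, 1.1901], 'score': 0.94}, {'at': [-0.0966, -0.1052, 1.246], 'score': 0.88}]
scene tray [{'at': [-0.1424, -0.1321, 1.2676], 'score': 0.76}]
scene lamp [{'at': [0.1628, 0.1472, 1.0184], 'score': 0.55}]
scene tab [{'at': [0.148, 0.1179, 1.0323], 'score': 0.57}]
side [ 0.47659874 -1.01821516  0.72042973] [ 0.87854474 -0.04374336  0.02848947 -0.47479892] [[610.09307219   0.         314.27899591]
 [  0.         610.09307219 235.73789981]
 [  0.           0.           1.        ]] [-0.01041975  0.  
[... 383 characters left out ...]
at': [-0.0602, -0.0595, 1.2785], 'score': 0.74}, {'at': [0.1625, -0.096, 1.4219], 'score': 0.73}]
side tab [{'at': [-0.0696, -0.1058, 1.3409], 'score': 0.77}]
wrist [0.62549355 0.07866785 0.38436277] [ 9.89398148e-01  5.23299262e-05 -3.41825666e-04  1.45228043e-01] [[384.39174239   0.         316.71512686]
 [  0.         384.39174239 241.97360351]
 [  0.           0.           1.        ]] [0.02346524 0.         0.         0.         0.        ]
wrist filter_blue [{'at': [-0.1131, 0.197, 0.4496], 'score': 0.6}]
wrist tray [{'at': [-0.0696, 0.163, 0.4473], 'score': 0.71}]
wrist lamp [{'at': [-0.0858, -0.119, 0.2878], 'score': 0.73}]
wrist tab [{'at': [-0.0866, -0.1211, 0.284], 'score': 0.63}]
```

View pics/scene0.png

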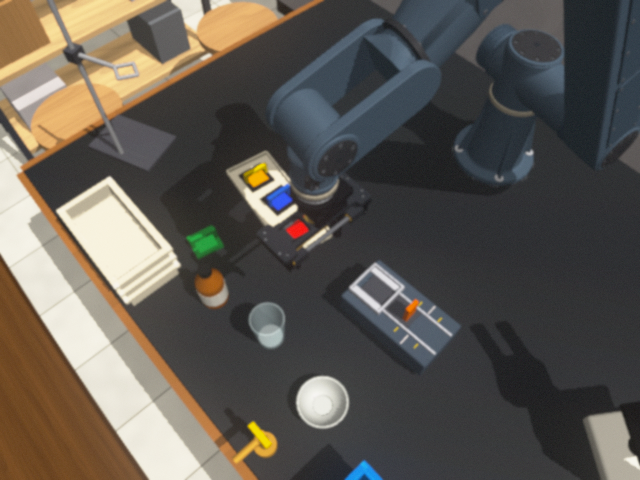

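View pics/side0.png

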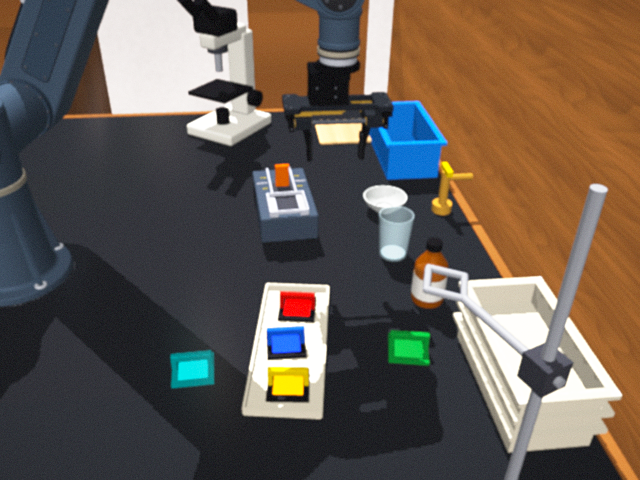

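View pics/wrist0.png

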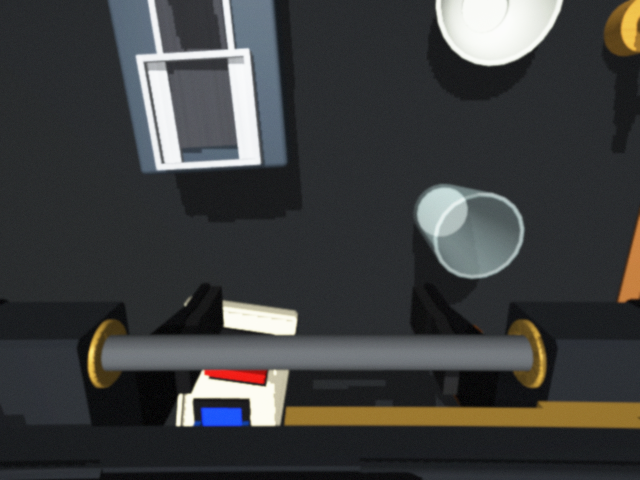

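Side picture: the blue filter is in the tray at (286,343). Things that could be mistaken for it are the turquoise filter (192,370), the green one (409,348), amber (288,383), red (297,305) and the blue bin (405,138). I'm choosing the blue one in the tray's middle place. The lamp is at (285,205) with its seat at the near end and the tab at (283,177).

```bash
cat > h.py <<'E'
import numpy as np,cv2,pickle
from scipy.spatial.transform import Rotation as R
def load(n): return pickle.load(open(f"pics/{n}.pkl","rb"))
def ray(p,uv):
    q=cv2.undistortPoints(np.array([[uv]],float),p["camera_matrix"],np.array(p["distortion"]))[0,0]
    return np.array(p["xyz"]),R.from_quat(p["attitude"]).apply([q[0],q[1],1])
def atz(p,uv,z):
    o,d=ray(p,uv); return o+d*(z-o[2])/d[2]
def proj(p,X):
    Rm=R.from_quat(p["attitude"]).inv(); r=Rm.as_rotvec(); t=-Rm.apply(p["xyz"])
    return cv2.projectPoints(np.array(X,float).reshape(-1,3),r,t,p["camera_matrix"],np.array(p["distortion"]))[0][:,0]
def w(p,at): return R.from_quat(p["attitude"]).apply(at)+p["xyz"]
def crop(p,u0,v0,u1,v1,s,name):
    cv2.imwrite(f"pics/{name}.png",cv2.resize(p["img"][v0:v1,u0:u1,::-1],None,fx=s,fy=s,interpolation=cv2.INTER_CUBIC))
E
python3 - <<'E'
from h import *
s=load("side0");c=load("scene0");wr=load("wrist0")
crop(s,235,270,345,425,3.8,"c_side_f"); crop(c,215,140,325,250,5,"c_sc_f"); crop(c,335,250,470,370,5,"c_sc_l"); crop(s,245,150,330,250,5.8,"c_side_l")
for p,a in ((s,[-0.0485,0.1793,1.0216]),(s,[-0.0482,.2057,.9944]),(c,[-.0966,-.1052,1.246]),(c,[.1628,.1472,1.0184]),(c,[.148,.1179,1.0323]),(s,[-.0602,-.0595,1.2785]),(s,[-.0696,-.1058,1.3409]),(wr,[-.0858,-.119,.2878])):
    print(w(p,a).round(4), proj(p,[w(p,a)]).round(0))
E
```

```text
[ 0.513  -0.2612  0.0107] [[285. 343.]]
[ 0.5095 -0.2983  0.0035] [[285. 362.]]
[ 0.5193 -0.2535  0.0074] [[278. 202.]]
[0.5514 0.168  0.0715] [[400. 319.]]
[0.5407 0.1341 0.0747] [[392. 304.]]
[0.5368 0.0839 0.0697] [[286. 207.]]
[0.5355 0.162  0.0742] [[283. 188.]]
[0.5395 0.1099 0.0746] [[201.  82.]]
```

View pics/c_side_f.png

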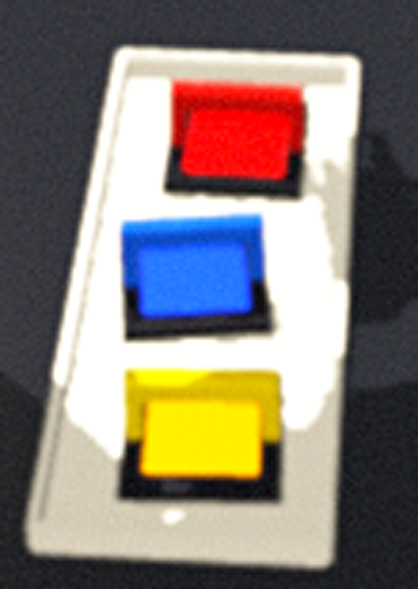

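View pics/c_sc_f.png

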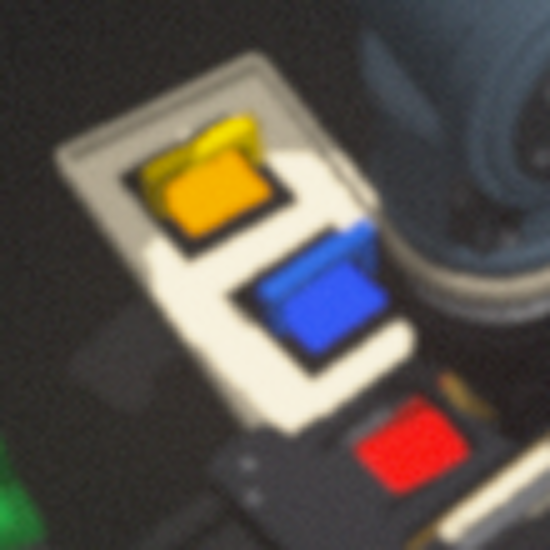

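View pics/c_sc_l.png

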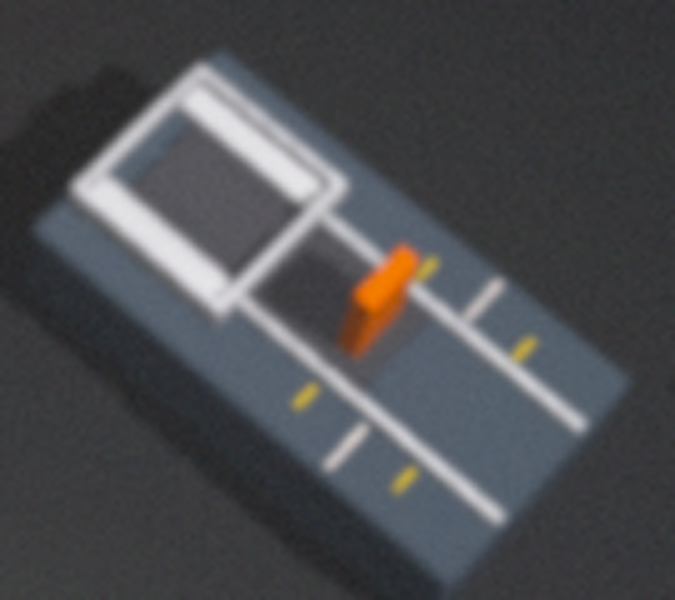

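View pics/c_side_l.png

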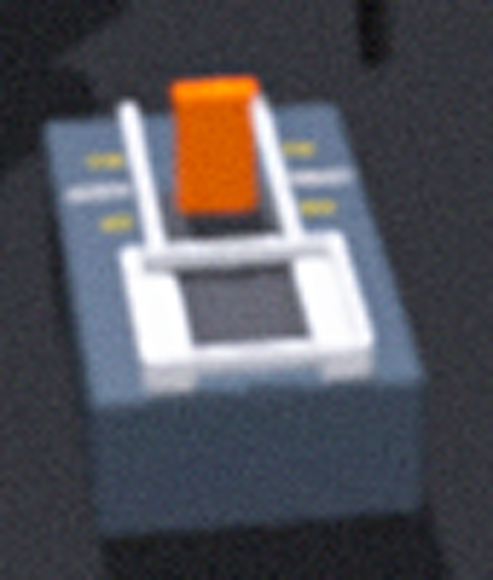

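```bash
python3 - <<'E'
from h import *
s=load("side0");c=load("scene0")
S=lambda u,v:(u/3.8+235,v/3.8+270)
print("frame front bottom",[atz(s,S(*q),.004).round(4) for q in((125,340),(272,328))])
b=[atz(s,S(*q),.042) for q in((122,221),(262,214))];print("bar back top",np.round(b,4),np.degrees(np.arctan2(*(b[1]-b[0])[[1,0]])),np.linalg.norm(b[1]-b[0]))
C=lambda u,v:(u/5+215,v/5+140)
b=[atz(c,C(*q),.042) for q in((258,288),(372,220))];print("scene bar",np.round(b,4),np.degrees(np.arctan2(*(b[1]-b[0])[[1,0]])),np.linalg.norm(b[1]-b[0]))
b=[atz(c,C(*q),.010) for q in((230,293),(315,376))];print("scene frame -x.. corners",np.round(b,4))
L=lambda u,v:(u/5+335,v/5+250)
def show(n,qs,z):
    P=np.array([atz(c,L(*q),z) for q in qs]);print(n,P.round(4).tolist(),"mean",P.mean(0).round(4))
    for i in range(len(P)):
        d=P[(i+1)%len(P)]-P[i];print("  ",np.degrees(np.arctan2(d[1],d[0])).round(1),np.linalg.norm(d).round(4))
show("box",[(220,52),(35,230),(447,595),(630,380)],.07)
show("rim",[(205,62),(73,187),(220,318),(350,185)],.0835)
show("half",[(484,300),(347,448)],.07)
show("closed",[(428,269),(306,397)],.07)
show("open",[(525,350),(405,480)],.07)
show("tabtop",[(405,245),(419,255),(372,310),(355,296)],.1245)
L2=lambda u,v:(u/5.8+245,v/5.8+150)
for n,qs,z in (("half s",[(97,191),(325,177)],.07),("closed s",[(115,223),(318,208)],.07),("rim s",[(120,250),(142,365),(373,350),(345,235)],.0835),("tabtop s",[(172,85),(258,79),(260,95),(172,103)],.1245)):
    P=np.array([atz(s,L2(*q),z) for q in qs]);print(n,P.round(4).tolist(),P.mean(0).round(4))
E
```

```text
frame front bottom [array([ 0.4824, -0.2907,  0.004 ]), array([ 0.5461, -0.2895,  0.004 ])]
bar back top [[ 0.4838 -0.2571  0.042 ]
 [ 0.5446 -0.2584  0.042 ]] -1.1432443267248613 0.060857678080567294
scene bar [[ 0.5461 -0.2604  0.042 ]
 [ 0.4802 -0.2547  0.042 ]] 175.04447365271182 0.0661129697096038
scene frame -x.. corners [[ 0.5453 -0.2874  0.01  ]
 [ 0.5461 -0.222   0.01  ]]
box [[0.4856, 0.0457, 0.07], [0.6009, 0.053, 0.07], [0.591, 0.2697, 0.07], [0.472, 0.2606, 0.07]] mean [0.5373 0.1572 0.07  ]
   3.6 0.1155
   92.6 0.2169
   -175.6 0.1193
   -86.4 0.2153
rim [[0.5, 0.0492, 0.0835], [0.581, 0.0537, 0.0835], [0.5782, 0.1343, 0.0835], [0.4973, 0.1292, 0.0835]] mean [0.5391 0.0916 0.0835]
   3.2 0.0811
   92.0 0.0806
   -176.4 0.0811
   -88.0 0.08
half [[0.4889, 0.1979, 0.07], [0.5758, 0.2033, 0.07]] mean [0.5323 0.2006 0.07  ]
   3.6 0.087
   -176.4 0.087
closed [[0.4954, 0.1733, 0.07], [0.5721, 0.1778, 0.07]] mean [0.5338 0.1755 0.07  ]
   3.4 0.0769
   -176.6 0.0769
open [[0.4931, 0.2235, 0.07], [0.5688, 0.2276, 0.07]] mean [0.5309 0.2256 0.07  ]
   3.1 0.0758
   -176.9 0.0758
tabtop [[0.5197, 0.1709, 0.1245], [0.5189, 0.1774, 0.1245], [0.549, 0.1807, 0.1245], [0.5496, 0.1724, 0.1245]] mean [0.5343 0.1754 0.1245]
   97.4 0.0066
   6.2 0.0303
   -86.4 0.0083
   -177.1 0.0299
half s [[0.4906, 0.1956, 0.07], [0.5793, 0.1992, 0.07]] [0.5349 0.1974 0.07  ]
closed s [[0.4966, 0.1693, 0.07], [0.5745, 0.1744, 0.07]] [0.5355 0.1719 0.07  ]
rim s [[0.4972, 0.124, 0.0835], [0.5018, 0.0413, 0.0835], [0.5829, 0.0442, 0.0835], [0.5806, 0.1279, 0.0835]] [0.5406 0.0844 0.0835]
tabtop s [[0.52, 0.1749, 0.1245], [0.5523, 0.1771, 0.1245], [0.5522, 0.1638, 0.1245], [0.5192, 0.1601, 0.1245]] [0.5359 0.169  0.1245]
```

```bash
python3 -m crank '0 0 1 0 0 0 0.2;0 0 1 0 0 0 0.2;0 0 1 0 0 0 0.2;0 0 1 0 0 0 0.2;0 0 1 0 0 0 0.2'; python3 -m crank '0 0 1 0 0 0 0.2;0 0 1 0 0 0 0.2;0 0 1 0 0 0 0.2;0 0 1 0 0 0 0.2;0 0 1 0 0 0 0.2'; python3 -m crank '0 0 1 0 0 0 0.2;0 0 1 0 0 0 0.2;0 0 1 0 0 0 0.2;0 0 1 0 0 0 0.2;0 0 1 0 0 0 0.2'; python3 -m crank '0 0 1 0 0 0 0.2;0 0 1 0 0 0 0.2;0 0 1 0 0 0 0.2;0 0 0 0 0 0 0.2'; python3 - <<'E'
from h import *
from rig import robot
o=robot.get_obs();m=R.from_quat(o["tool_rot"]).as_matrix();print(m.round(3),np.degrees(np.arctan2(m[1,0],m[0,0])),o["position"],o["time"])
E
```

```text
time: 1.38
position: [0.625, 0.0, 0.2227]
tool_rot: [0.847, 0.531, 0.0, 0.0]
ft_force: [-0.7, 0.6, -0.8]
grip_width: 0.045
time: 2.0
position: [0.625, 0.0, 0.2229]
tool_rot: [0.945, 0.328, 0.0, 0.0]
ft_force: [-0.3, -0.5, 0.1]
grip_width: 0.0348
time: 2.62
position: [0.625, 0.0001, 0.223]
tool_rot: [0.994, 0.109, 0.0, 0.0]
ft_force: [-0.4, -0.3, -0.1]
grip_width: 0.0346
time: 3.12
position: [0.625, 0.0, 0.2231]
tool_rot: [1.0, -0.026, 0.0, 0.0]
ft_force: [-0.5, 1.0, -0.5]
grip_width: 0.0347
[[ 0.999 -0.052  0.001]
 [-0.052 -0.999 -0.   ]
 [ 0.001  0.    -1.   ]] -2.9847073134840176 [6.24957397e-01 3.74670118e-05 2.23101294e-01] 3.125
```

```bash
python3 -m crank '0 0 0 -0.35 0.94 0 0.2;0 0 0 -0.35 0.94 0 0.2;0 0 0 -0.35 0.94 0 0.2;0 0 0 -0.35 0.94 0 0.2;0 0 0 -0.35 0.94 0 0.2'; python3 -m crank '0 0 0 -0.35 0.94 0 0.2;0 0 0 -0.35 0.94 0 0.2;0 0 0 0 0 0 0.2'; cat > look.py <<'E'
import sys
from h import *
from rig import robot,viewer,spotter
def look(n,tag):
    p=viewer.camera(n); cv2.imwrite(f"pics/{tag}.png",p["img"][:,:,::-1]); pickle.dump(p,open(f"pics/{tag}.pkl","wb")); return p
def st():
    o=robot.get_obs();m=R.from_quat(o["tool_rot"]).as_matrix();print(o["time"],o["position"].round(4),"yaw",np.degrees(np.arctan2(m[1,0],m[0,0])).round(2),"z",m[:,2].round(3),o["grip_width"].round(4),np.round(o["ft_force"],1)); return o
if __name__=="__main__":
    st()
    for a in sys.argv[1:]:
        n,t=a.split(":"); look(n,t)
E
python3 look.py wrist:wrist1
```

```text
time: 3.75
position: [0.5459, -0.1867, 0.2233]
tool_rot: [1.0, -0.018, 0.002, 0.0]
ft_force: [-0.1, 0.2, 0.3]
grip_width: 0.0348
time: 4.12
position: [0.5134, -0.266, 0.2237]
tool_rot: [1.0, -0.018, 0.002, 0.001]
ft_force: [0.4, 0.8, -0.3]
grip_width: 0.035Traceback (most recent call last):
  File "look.py", line 9, in <module>
    st()
    ~~^^
  File "look.py", line 7, in st
    o=robot.get_obs();m=R.from_quat(o["tool_rot"]).as_matrix();print(o["time"],o["position"].round(4),"yaw",np.degrees(np.arctan2(m[1,0],m[0,0])).round(2),"z",m[:,2].round(3),o["grip_width"].round(4),np.round(o["ft_force"],1)); return o
                                                                                                                                                                               ^^^^^^^^^^^^^^^^^^^^^
AttributeError: 'float' object has no attribute 'round'
```

```bash
sed -i 's/o\["grip_width"\].round(4)/round(o["grip_width"],4)/' look.py
python3 look.py wrist:wrist1 side:side1
```

```text
4.125 [ 0.5134 -0.266   0.2237] yaw -2.06 z [ 0.004 -0.002 -1.   ] 0.035 [ 0.4  0.8 -0.3]
```

View pics/wrist1.png

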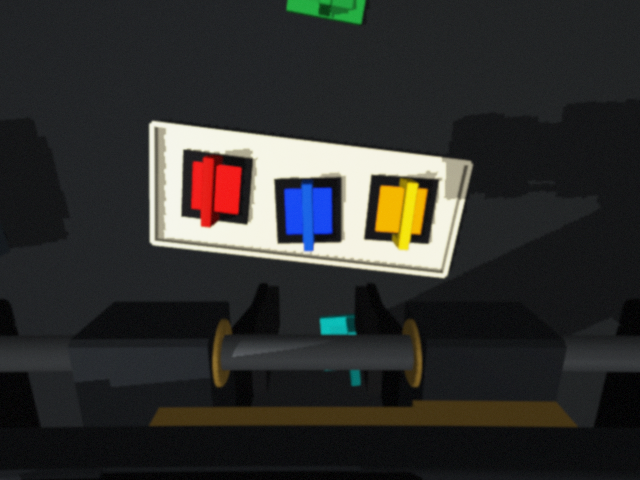

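```bash
python3 - <<'E'
from h import *
p=load("wrist1");print(p["xyz"],p["attitude"])
crop(p,255,160,360,265,5.5,"c_w1")
b=[atz(p,q,.042) for q in((307,183),(308.3,250))];print(np.round(b,4),np.mean(b,0))
f=np.array([atz(p,q,.010) for q in((276,180),(341,178),(340,241),(277,243))]);print(f.round(4),f.mean(0))
E
```

```text
[ 0.59238804 -0.26914675  0.38593501] [-0.68699192  0.71233953  0.10291736 -0.10011248]
[[ 0.5457 -0.2592  0.042 ]
 [ 0.4829 -0.2577  0.042 ]] [ 0.51429062 -0.25846089  0.042     ]
[[ 0.5453 -0.2283  0.01  ]
 [ 0.5449 -0.2915  0.01  ]
 [ 0.4812 -0.2893  0.01  ]
 [ 0.4814 -0.225   0.01  ]] [ 0.5132035  -0.25854492  0.01      ]
```

View pics/c_w1.png

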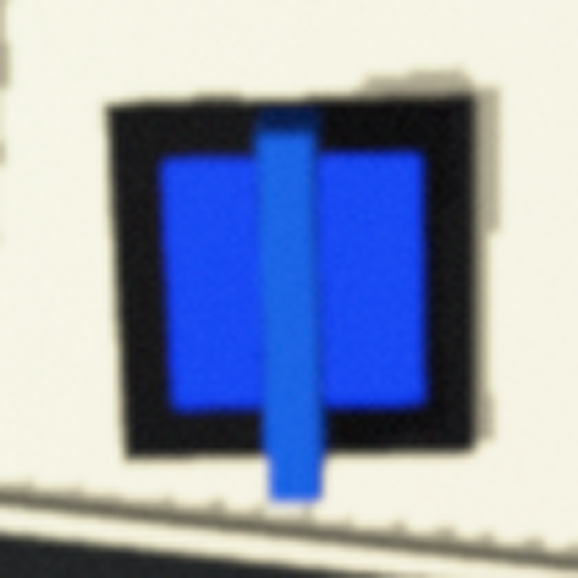

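Wrist picture: the blue bar runs from (307,183) to (308,250), which puts it at (0.514, -0.2585). It measures 63 mm, which fits the given size, and its yaw of about -2° matches the tool.

```bash
python3 -m crank '0 0 0 0 -0.19 0.9 0.2;0 0 0 0 0 1 0.2;0 0 0 0 0 1 0.2;0 0 0 0 0 1 0.2;0 0 0 0 0 0 0.2'; python3 look.py wrist:wrist2 side:side2
```

```text
time: 4.85
position: [0.5198, -0.2494, 0.0657]
tool_rot: [1.0, -0.011, 0.004, 0.001]
ft_force: [-0.5, 0.8, 0.2]
grip_width: 0.0352
4.85 [ 0.5198 -0.2494  0.0657] yaw -1.26 z [ 0.009 -0.001 -1.   ] 0.0352 [-0.5  0.8  0.2]
```

View pics/side2.png

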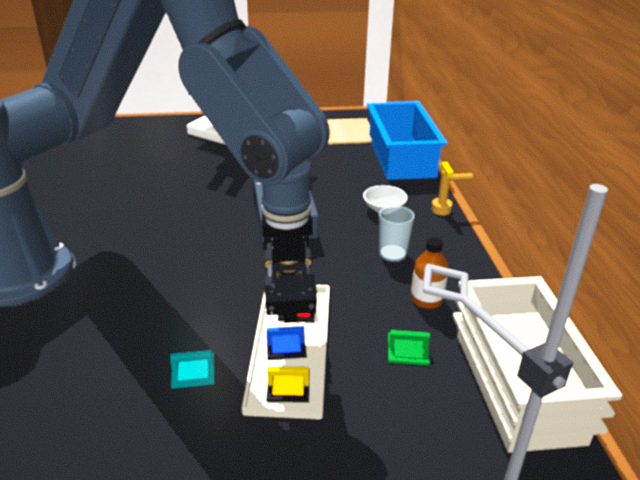

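```bash
python3 -m crank '0 -0.1 0.1 -0.15 0.23 0 0.2;0 0 0 0 0 0 0.2'; python3 look.py wrist:wrist3
```

```text
time: 5.2
position: [0.5179, -0.2621, 0.0725]
tool_rot: [1.0, -0.015, 0.006, 0.005]
ft_force: [0.1, 0.3, -0.3]
grip_width: 0.0347
5.2 [ 0.5179 -0.2621  0.0725] yaw -1.74 z [ 0.011 -0.01  -1.   ] 0.0347 [ 0.1  0.3 -0.3]
```

View pics/wrist3.png

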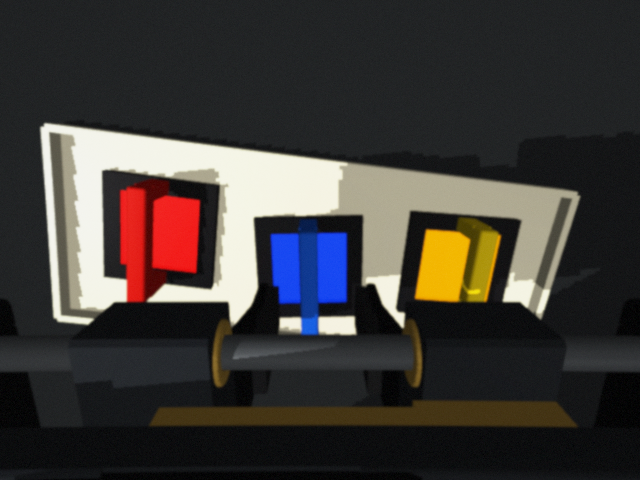

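```bash
python3 -m crank '0.1 -0.12 0 -0.1 -0.09 0 0.2;0 0 0 0 0 0 0.2;0 0 0 0 0 0 0.2'; python3 look.py
```

```text
time: 5.62
position: [0.5142, -0.2585, 0.074]
tool_rot: [1.0, -0.016, 0.001, 0.001]
ft_force: [0.9, -0.7, 1.1]
grip_width: 0.0352
5.625 [ 0.5142 -0.2585  0.074 ] yaw -1.78 z [ 0.003 -0.001 -1.   ] 0.0352 [ 0.9 -0.7  1.1]
```

```bash
python3 -m crank '0 0 0 0 0 0.7 0.2;0 0 0 0 0 0.5 0.2;0 0 0 0 0 0 0.2;0 0 0 0 0 0 0.2'; python3 look.py
```

```text
time: 6.12
position: [0.5153, -0.2591, 0.0258]
tool_rot: [1.0, -0.015, 0.002, 0.001]
ft_force: [0.1, -0.2, -0.0]
grip_width: 0.0347
6.125 [ 0.5153 -0.2591  0.0258] yaw -1.77 z [ 0.004 -0.003 -1.   ] 0.0347 [ 0.1 -0.2 -0. ]
```

```bash
python3 -m crank '0 0 0 0 0 0.17 0.2;0 0 0 0 0 0 0.2;0 0 0 0 0 0 1;0 0 0 0 0 0 1;0 0 0 0 0 0 1' 25; python3 -m crank '0 0 0 0 0 0 1;0 0 0 0 0 0 1';python3 look.py wrist:wrist4
```

```text
time: 6.75
position: [0.5165, -0.2598, 0.0206]
tool_rot: [1.0, -0.015, 0.004, 0.002]
ft_force: [0.7, -0.0, -1.0]
grip_width: 0.0124
time: 7.0
position: [0.5165, -0.2598, 0.0206]
tool_rot: [1.0, -0.015, 0.004, 0.002]
ft_force: [-1.0, 0.3, -0.5]
grip_width: 0.01
7.0 [ 0.5165 -0.2598  0.0206] yaw -1.76 z [ 0.007 -0.005 -1.   ] 0.01 [-1.   0.3 -0.5]
```

View pics/wrist4.png

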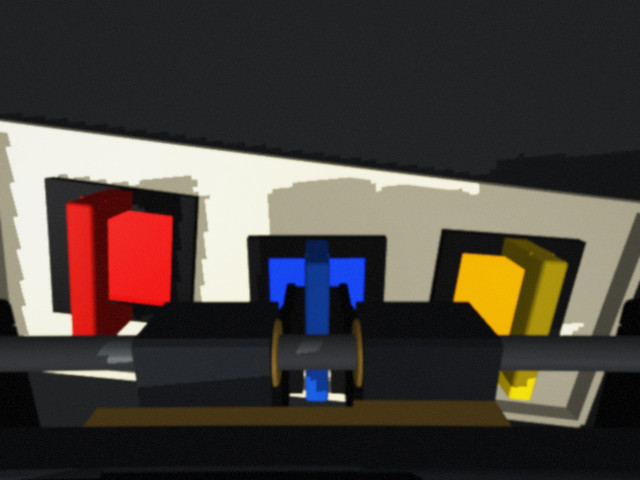

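```bash
python3 -m crank '0 0 0 0 0 -0.6 1;0 0 0 0 0 -1 1;0 0 0 0 0 -1 1;0 0 0 0 0 -1 1;0 0 0 0 0 0 1'; python3 -m crank '0 0 -0.5 0 0 0 1;0 0 -0.5 0 0 0 1;0 0 0 0 0 0 1'; python3 look.py wrist:wrist5 side:side5
```

```text
time: 7.68
position: [0.5144, -0.2586, 0.1671]
tool_rot: [1.0, -0.015, 0.002, 0.001]
ft_force: [-0.6, -0.9, -0.6]
grip_width: 0.0094
time: 8.05
position: [0.5122, -0.257, 0.1642]
tool_rot: [1.0, 0.029, -0.0, -0.0]
ft_force: [0.4, -0.2, -0.9]
grip_width: 0.0095
8.05 [ 0.5122 -0.257   0.1642] yaw 3.36 z [-0.001  0.001 -1.   ] 0.0095 [ 0.4 -0.2 -0.9]
```

View pics/wrist5.png

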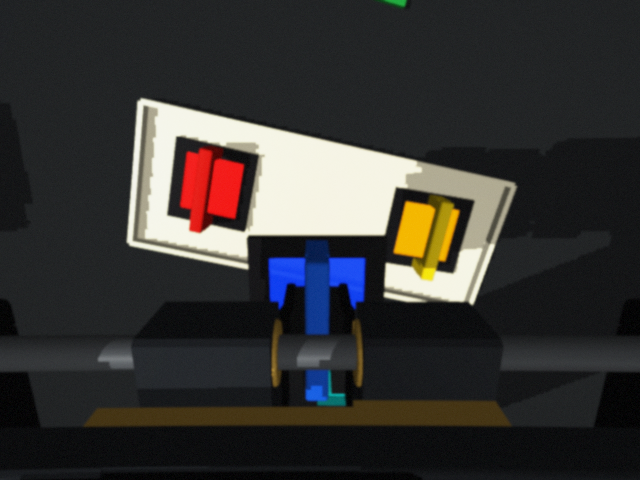

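View pics/side5.png

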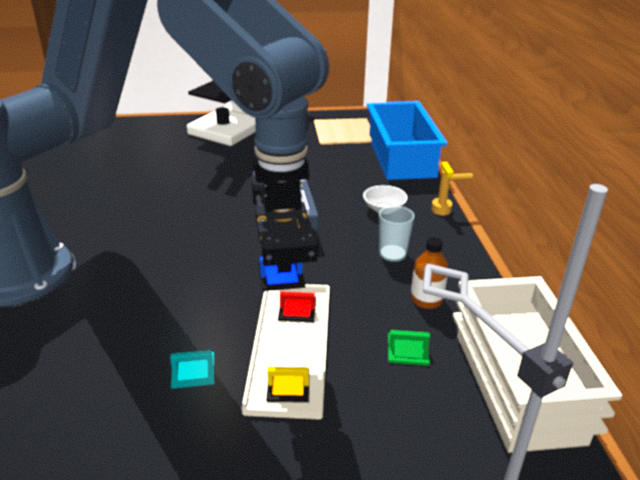

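```bash
python3 -m crank '0 0 0 0.1 -0.7 0 1;0 0 0 0.15 -0.9 0 1;0 0 0 0.15 -0.9 0 1;0 0 0 0.15 -0.9 0 1;0 0 0 0.15 -0.9 0 1'; python3 -m crank '0 0 0 0.15 -0.9 0 1;0 0 0 0.15 -0.9 0 1;0 0 0 0.15 -0.9 0 1;0 0 0 0.1 -0.5 0 1;0 0 0 0 0 0 1';python3 -m crank '0 0 0 0 0 0 1;0 0 0 0 0 0 1'; python3 look.py wrist:wrist6 side:side6 scene:scene6
```

```text
time: 8.78
position: [0.5308, -0.0822, 0.1618]
tool_rot: [1.0, 0.024, -0.001, -0.001]
ft_force: [1.1, 0.8, -1.2]
grip_width: 0.0098
time: 9.4
position: [0.5456, 0.0535, 0.1596]
tool_rot: [1.0, 0.025, -0.003, -0.001]
ft_force: [-0.6, -0.5, -0.4]
grip_width: 0.0095
time: 9.65
position: [0.5452, 0.0521, 0.1591]
tool_rot: [1.0, 0.024, -0.004, -0.001]
ft_force: [-0.0, 0.5, -0.6]
grip_width: 0.0098
9.65 [0.5452 0.0521 0.1591] yaw 2.8 z [-0.007  0.002 -1.   ] 0.0098 [-0.   0.5 -0.6]
```

View pics/wrist6.png

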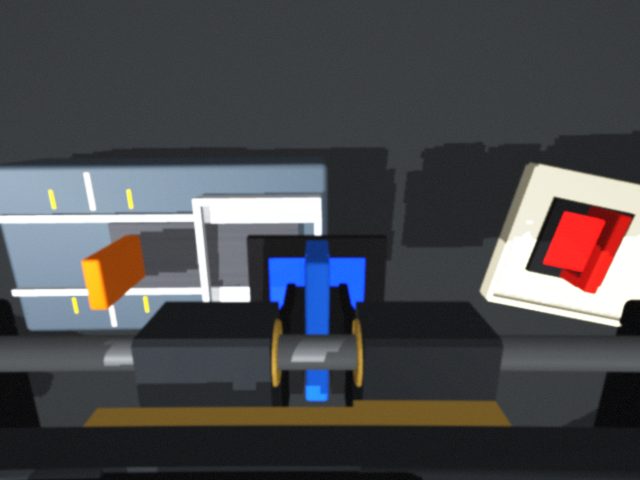

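View pics/side6.png

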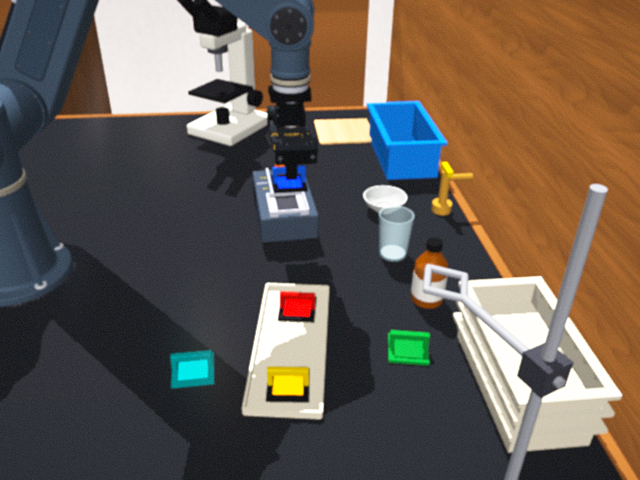

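View pics/scene6.png

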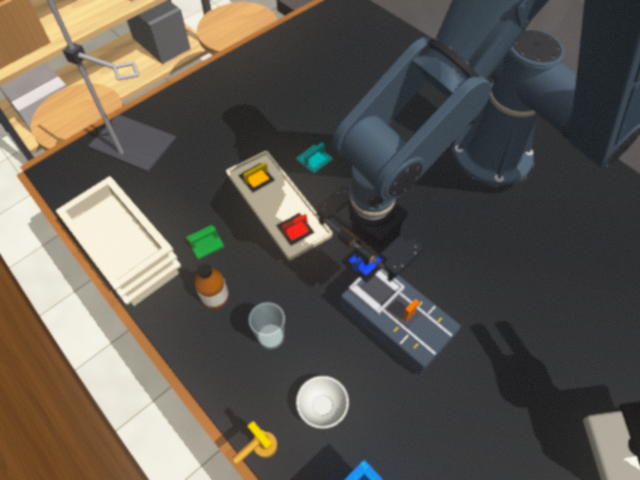

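```bash
python3 - <<'E'
from h import *
p=load("wrist6")
crop(p,0,150,345,340,2.3,"c_w6")
for n,a,b in (("closed",(129.5,198),(147,304)),("half",(89,191),(113,316)),("open",(52.5,199),(75,304))):
    A,B=atz(p,a,.07),atz(p,b,.07);d=A-B;print(n,A.round(4),B.round(4),(A+B)[:2]/2,np.linalg.norm(d),np.degrees(np.arctan2(-d[0],d[1]))+90)
for z in (.0835,):
  A,B=atz(p,(194,199),z),atz(p,(321.5,197),z);d=A-B;print("rim far",A.round(4),B.round(4),np.linalg.norm(d),np.degrees(np.arctan2(d[1],d[0]))-90)
print(atz(p,(326,163),.07))
for pz in (.1425,.1485):  # held frame top far corners
  print([atz(p,q,pz).round(4) for q in((249,237),(385,237))])
q=[atz(p,q,.159-.0166+.038).round(4) for q in((317.5,241),(316.5,400))];print("bar",q)
E
```

```text
closed [0.5728 0.176  0.07  ] [0.4963 0.1708 0.07  ] [0.5345436  0.17340357] 0.07658923940581217 3.8889401743628156
half [0.576  0.2016 0.07  ] [0.4857 0.1958 0.07  ] [0.53084141 0.19869579] 0.09054654864738171 3.675792447076333
open [0.5695 0.2257 0.07  ] [0.494  0.2215 0.07  ] [0.53175293 0.22359951] 0.07558207884790162 3.2237958229816286
rim far [0.577  0.1297 0.0835] [0.5823 0.0506 0.0835] 0.0793669246748617 3.7768159700140984
[0.60185951 0.04857277 0.07      ]
[array([0.572 , 0.0856, 0.1425]), array([0.5752, 0.0201, 0.1425])]
[array([0.5738, 0.0846, 0.1485]), array([0.5769, 0.0213, 0.1485])]
bar [array([0.5832, 0.053 , 0.1804]), array([0.511 , 0.0499, 0.1804])]
```

View pics/c_w6.png

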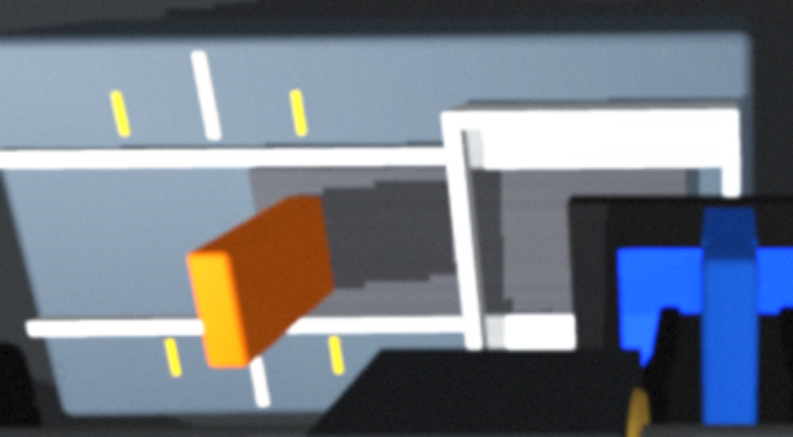

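```bash
python3 -m crank '0 0.08 -0.14 -0.03 -0.5 0 1;0 0 0 0 -0.4 0 1;0 0 0 0 0 0 1;0 0 0 0 0 0 1'; python3 look.py
```

```text
time: 10.3
position: [0.5418, 0.0907, 0.1595]
tool_rot: [1.0, 0.031, 0.0, -0.001]
ft_force: [-0.4, -0.6, -1.1]
grip_width: 0.0098
10.3 [0.5418 0.0907 0.1595] yaw 3.53 z [ 0.001  0.002 -1.   ] 0.0098 [-0.4 -0.6 -1.1]
```

```bash
python3 -m crank '0 0 0 0 0.03 0.5 1;0 0 0 0 0 0.5 1;0 0 0 0 0 0.25 1;0 0 0 0 0 0 1;0 0 0 0 0 0 1'; python3 look.py wrist:wrist7 side:side7 scene:scene7; python3 - <<'E'
from h import *
crop(load("side7"),240,100,340,250,4,"c_s7");crop(load("scene7"),330,230,470,370,4,"c_c7")
E
```

```text
time: 10.92
position: [0.5437, 0.0891, 0.1094]
tool_rot: [1.0, 0.031, 0.002, -0.001]
ft_force: [0.1, 0.9, -0.5]
grip_width: 0.01
10.925 [0.5437 0.0891 0.1094] yaw 3.53 z [ 0.004  0.002 -1.   ] 0.01 [ 0.1  0.9 -0.5]
```

View pics/wrist7.png

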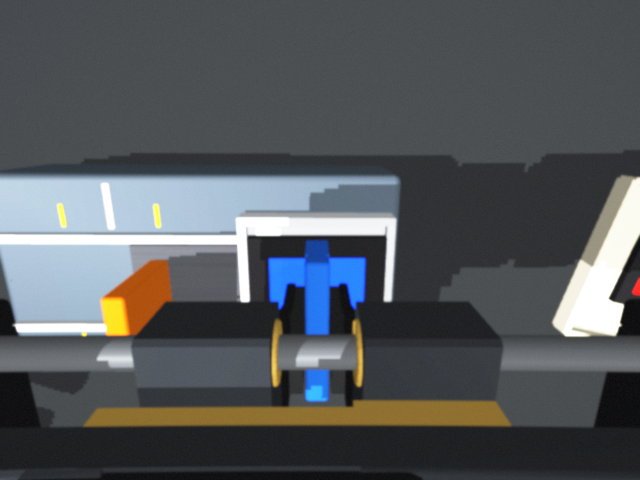

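View pics/c_s7.png

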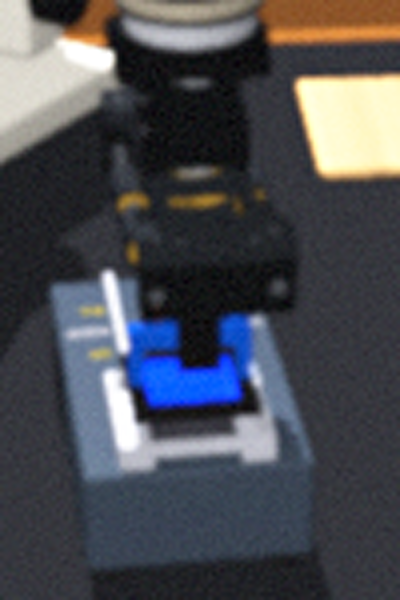

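View pics/c_c7.png

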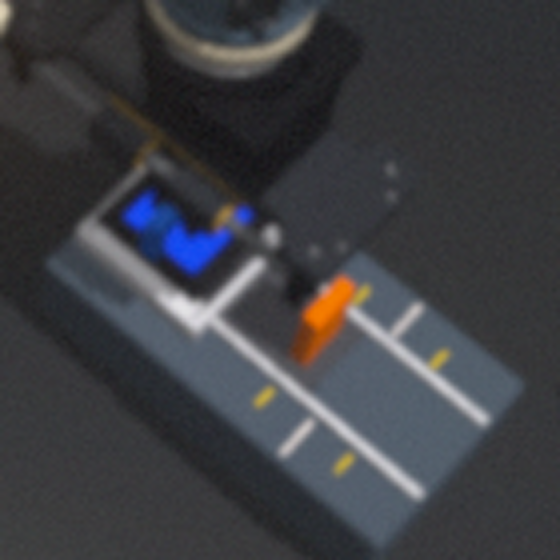

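```bash
python3 - <<'E'
from h import *
p=load("wrist7")
crop(p,225,200,410,310,4.3,"c_w7")
a=R.from_euler('z',3.53,degrees=True).apply([1,0,0]);b=np.array([-a[1],a[0],0])
A,B=atz(p,(237,216),.0835),atz(p,(395.5,216),.0835);print(A,B,np.linalg.norm(A-B),(A+B)/2-.04*a)
# predicted frame far-top corners for held filter centred at TCP-2.7mm
for off in (-.0027,):
  c=np.array([.5437,.0891,.1094-.0166+.006])+off*a
  print(proj(p,[c+.033*a+.033*b,c+.033*a-.033*b]))
s=np.array([.5397,.0887,.0835])
print(proj(p,[s+.04*a+.04*b,s+.04*a-.04*b,s+.036*a+.036*b,s+.036*a-.036*b]))
E
```

```text
[0.5779597  0.13063495 0.0835    ] [0.58288099 0.051549   0.0835    ] 0.07923892853655842 [0.54049624 0.08862913 0.0835    ]
[[244.85055581 236.72510987]
 [386.25723512 236.81352822]]
[[236.09063193 217.5013196 ]
 [395.92670405 217.58672885]
 [244.52051611 225.26789495]
 [387.49253492 225.34949757]]
```

View pics/c_w7.png

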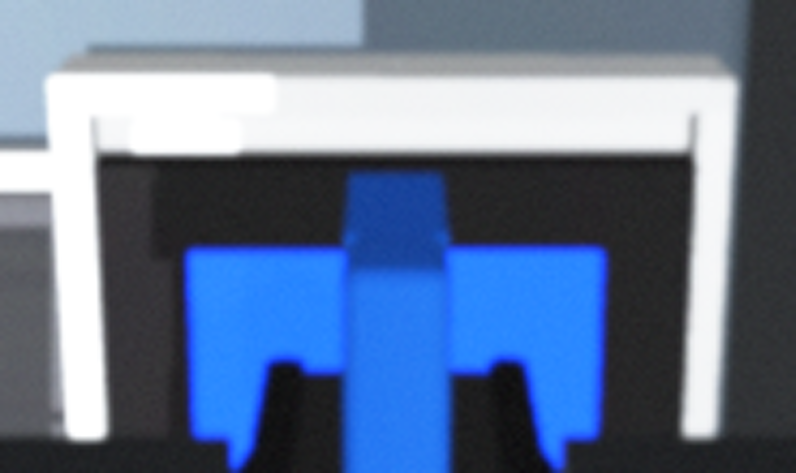

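```bash
python3 -m crank '0 0 0 0 0 0.2 1;0 0 0 0 0 0.13 1;0 0 0 0 0 0 1;0 0 0 0 0 0 1'; python3 look.py wrist:wrist8; python3 - <<'E'
from h import *
crop(load("wrist8"),205,200,430,340,3.5,"c_w8")
E
```

```text
time: 11.58
position: [0.5441, 0.0892, 0.096]
tool_rot: [1.0, 0.031, 0.003, -0.001]
ft_force: [0.5, -0.7, -0.6]
grip_width: 0.0095
11.575 [0.5441 0.0892 0.096 ] yaw 3.54 z [ 0.006  0.002 -1.   ] 0.0095 [ 0.5 -0.7 -0.6]
```

View pics/c_w8.png

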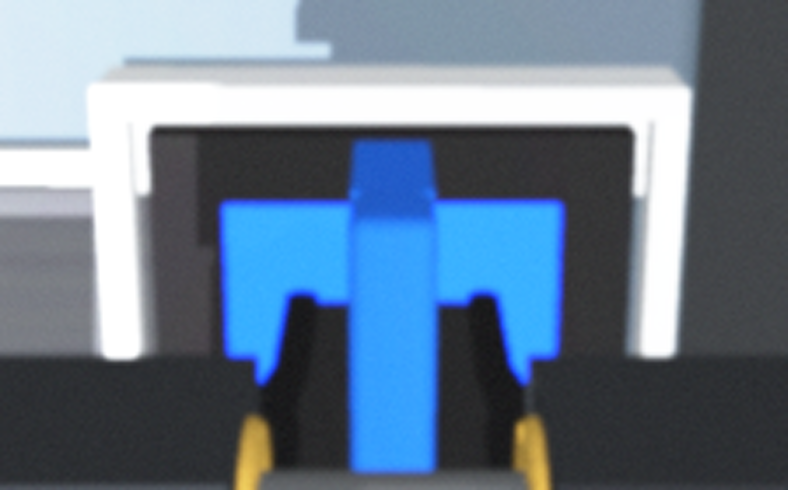

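```bash
python3 -m crank '0 0 0 -0.02 0 0.1 1;0 0 0 0 0 0 1;0 0 0 0 0 0 1'; python3 look.py
```

```text
time: 12.0
position: [0.5442, 0.0892, 0.0931]
tool_rot: [1.0, 0.031, 0.004, -0.001]
ft_force: [0.1, 0.5, -1.1]
grip_width: 0.0099
12.0 [0.5442 0.0892 0.0931] yaw 3.54 z [ 0.008  0.002 -1.   ] 0.0099 [ 0.1  0.5 -1.1]
```

```bash
python3 -m crank '0 -0.08 0 -0.02 0 0.05 1;0 0 0 0 0 0 1;0 0 0 0 0 0 1'; python3 look.py
```

```text
time: 12.38
position: [0.5442, 0.0892, 0.0933]
tool_rot: [1.0, 0.031, 0.002, -0.001]
ft_force: [0.1, -0.0, -2.1]
grip_width: 0.0097
12.375 [0.5442 0.0892 0.0933] yaw 3.55 z [ 0.003  0.001 -1.   ] 0.0097 [ 0.1 -0.  -2.1]
```

```bash
python3 -m crank '0 0 0 0 0 0.06 1;0 0 0 0 0 0 1;0 0 0 0 0 0 1'; python3 look.py wrist:wrist9 side:side9;  python3 - <<'E'
from h import *
crop(load("wrist9"),205,200,430,340,3.5,"c_w9")
crop(load("side9"),240,100,340,250,4,"c_s9")
E
```

```text
time: 12.75
position: [0.5443, 0.0891, 0.0931]
tool_rot: [1.0, 0.031, 0.002, -0.0]
ft_force: [-0.4, 0.8, 0.7]
grip_width: 0.0099
12.75 [0.5443 0.0891 0.0931] yaw 3.56 z [ 0.004  0.001 -1.   ] 0.0099 [-0.4  0.8  0.7]
```

View pics/c_w9.png

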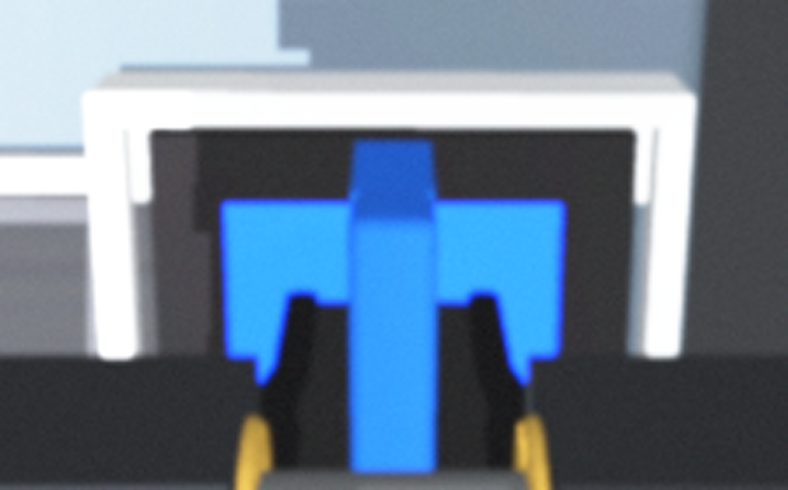

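View pics/c_s9.png

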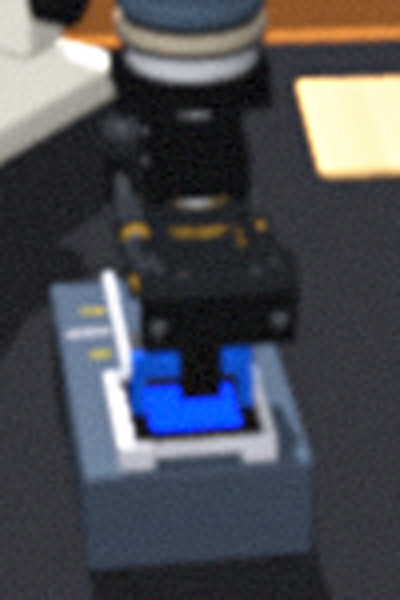

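Force has moved from about -1 N to +0.7 N. The tool has also stopped descending at 0.0931 m, the height worked out for a seated filter. The frame lies inside the rim on all visible sides, so I'm releasing.

```bash
python3 -m crank '0 0 0 0 0 0 0.3;0 0 0 0 0 0 0.3;0 0 0 0 0 0 0.3;0 0 0 0 0 0 0.3'; python3 -m crank '0 0 0 0 0 -0.4 0.3;0 0 0 0 0 -0.8 0.3;0 0 0 0 0 -0.8 0.3;0 0 0 0 0 0 0.3;0 0 0 0 0 0 0.3';python3 look.py wrist:wrist10 side:side10 scene:scene10;  python3 - <<'E'
from h import *
crop(load("side10"),240,130,340,250,5,"c_s10")
crop(load("scene10"),330,240,470,370,4.5,"c_c10")
E
```

```text
time: 13.35
position: [0.544, 0.0891, 0.092]
tool_rot: [1.0, 0.031, 0.001, -0.0]
ft_force: [0.0, -0.5, 0.5]
grip_width: 0.0295
time: 13.98
position: [0.5439, 0.0891, 0.1771]
tool_rot: [1.0, 0.031, 0.002, -0.0]
ft_force: [-0.7, -0.4, -0.4]
grip_width: 0.0307
13.975 [0.5439 0.0891 0.1771] yaw 3.56 z [ 0.004  0.001 -1.   ] 0.0307 [-0.7 -0.4 -0.4]
```

View pics/wrist10.png

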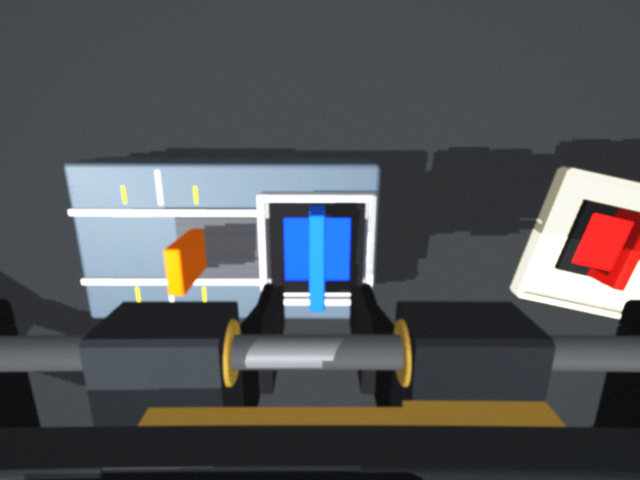

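View pics/c_s10.png

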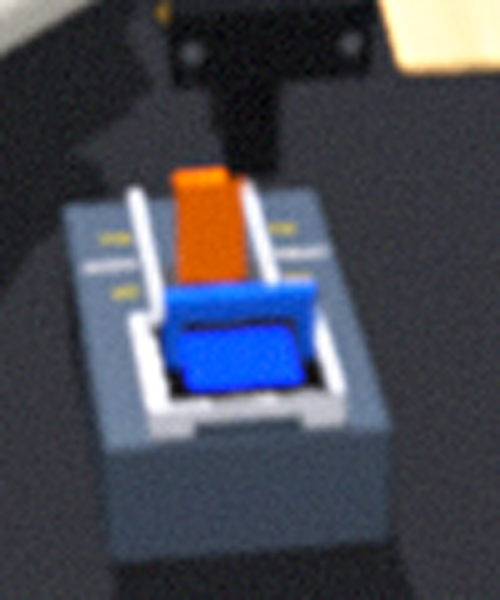

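View pics/c_c10.png

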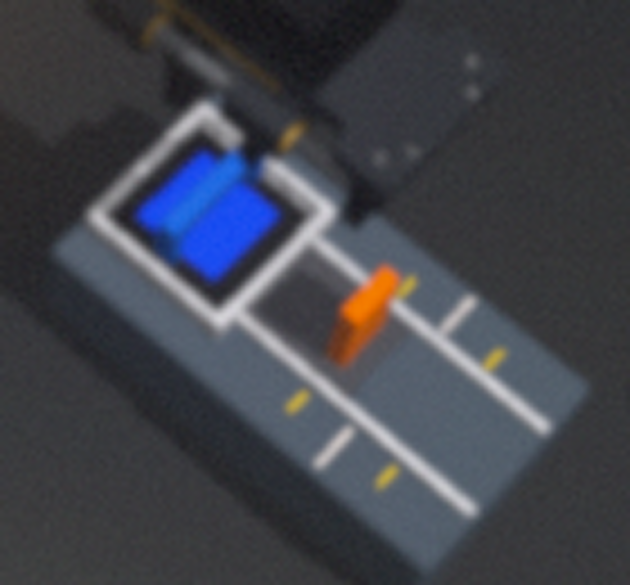

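```bash
python3 -m crank '0 0 0 -0.03 -0.7 0 0.2;0 0 0 -0.03 -0.8 0 0.2;0 0 0 -0.03 -0.55 0 0.2;0 0 0 0 0 0 0.2;0 0 0 0 0 0 0.2';python3 look.py wrist:wrist11; python3 - <<'E'
from h import *
p=load("wrist11")
crop(p,230,160,410,310,4,"c_w11")
E
```

```text
time: 14.75
position: [0.5326, 0.1711, 0.1714]
tool_rot: [1.0, 0.03, -0.004, 0.0]
ft_force: [-0.8, 0.1, -0.4]
grip_width: 0.0348
14.75 [0.5326 0.1711 0.1714] yaw 3.47 z [-0.007 -0.001 -1.   ] 0.0348 [-0.8  0.1 -0.4]
```

View pics/c_w11.png

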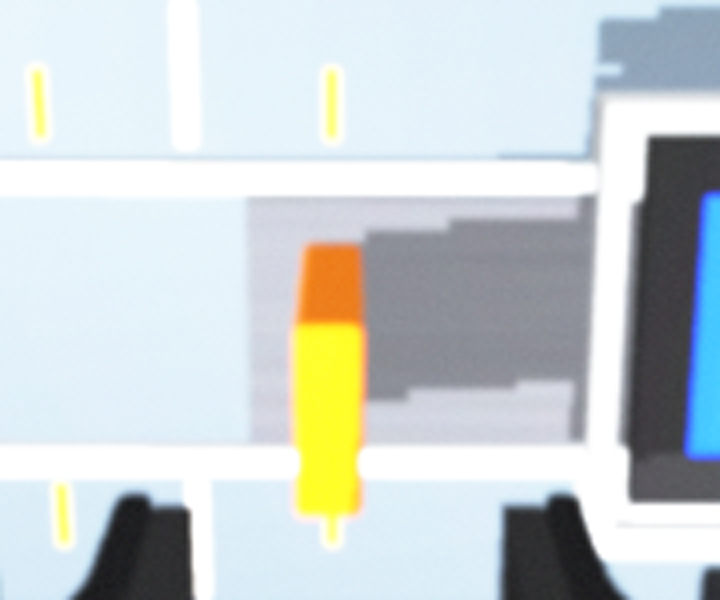

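```bash
python3 - <<'E'
from h import *
p=load("wrist11")
f=lambda u,v:(u/4+230,v/4+160)
T=np.array([atz(p,f(*q),.1245) for q in((296,325),(363,325),(360,515),(298,515))]);print("tab top",T.round(4).tolist(),T.mean(0))
for n,a,b in(("closed",(332,105),(332,525)),("open",(39,105),(64,515))):
    A,B=atz(p,f(*a),.07),atz(p,f(*b),.07);print(n,A,B,(A+B)/2)
print("half far mid",atz(p,f(184,75),.07))
E
```

```text
tab top [[0.5491, 0.1789, 0.1245], [0.5497, 0.1694, 0.1245], [0.5205, 0.168, 0.1245], [0.5199, 0.1771, 0.1245]] [0.53480735 0.17333287 0.1245    ]
closed [0.57197611 0.17560551 0.07      ] [0.49380275 0.17109647 0.07      ] [0.53288943 0.17335099 0.07      ]
open [0.56891092 0.22558108 0.07      ] [0.4928364 0.2208569 0.07     ] [0.53087366 0.22321899 0.07      ]
half far mid [0.57553944 0.20101055 0.07      ]
```

```bash
python3 -m crank '0 0.08 0 0.05 -0.05 0.5 0.2;0 0 0 0 0 0.6 0.2;0 0 0 0 0 0.5 0.2;0 0 0 0 0 0.2 0.2;0 0 0 0 0 0 0.2';python3 -m crank '0 0 0 0 0 0 0.2'; python3 look.py wrist:wrist12
```

```text
time: 15.42
position: [0.5365, 0.1685, 0.0978]
tool_rot: [1.0, 0.027, 0.001, 0.0]
ft_force: [0.7, -0.2, -0.6]
grip_width: 0.0347
time: 15.55
position: [0.537, 0.1682, 0.0984]
tool_rot: [1.0, 0.027, 0.001, 0.0]
ft_force: [-0.3, 0.5, -0.8]
grip_width: 0.0348
15.55 [0.537  0.1682 0.0984] yaw 3.07 z [ 0.003 -0.001 -1.   ] 0.0348 [-0.3  0.5 -0.8]
```

View pics/wrist12.png

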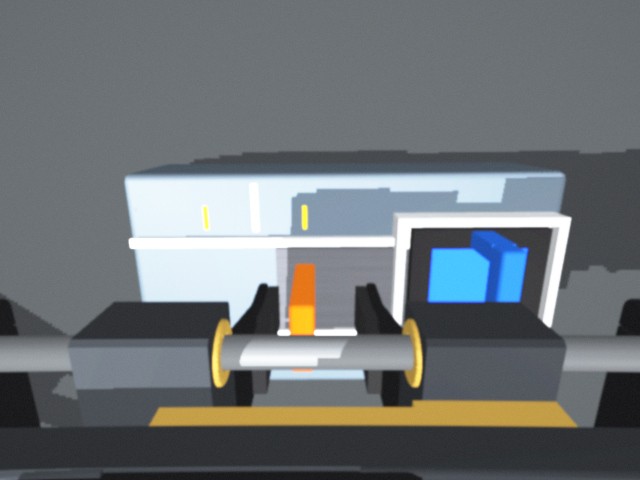

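```bash
python3 -m crank '0 0 -0.08 -0.05 -0.13 0.12 0.2;0 0 0 0 0 0 0.2;0 0 0 0 0 0 0.2'; python3 look.py
```

```text
time: 15.98
position: [0.5354, 0.1741, 0.0947]
tool_rot: [1.0, 0.031, 0.003, 0.0]
ft_force: [0.5, -0.5, -0.6]
grip_width: 0.0348
15.975 [0.5354 0.1741 0.0947] yaw 3.53 z [ 0.006 -0.    -1.   ] 0.0348 [ 0.5 -0.5 -0.6]
```

```bash
python3 -m crank '0 0 0 0 0 0 1;0 0 0 0 0 0 1;0 0 0 0 0 0 1;0 0 0 0 0 0 1;0 0 0 0 0 0 1' 40; python3 look.py wrist:wrist13; python3 - <<'E'
from h import *
crop(load("wrist13"),120,150,580,350,1.7,"c_w13")
E
```

```text
time: 16.6
position: [0.5355, 0.1742, 0.0949]
tool_rot: [1.0, 0.031, 0.003, 0.0]
ft_force: [0.5, -0.3, -0.4]
grip_width: 0.0098
16.6 [0.5355 0.1742 0.0949] yaw 3.51 z [ 0.006 -0.    -1.   ] 0.0098 [ 0.5 -0.3 -0.4]
```

View pics/c_w13.png

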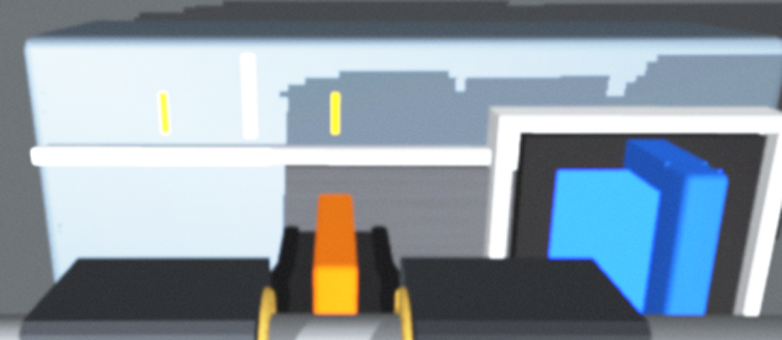

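```bash
python3 -m crank '0 0 0 0 -0.2 0 1;0 0 0 0 -0.2 0 1;0 0 0 0 -0.15 0 1;0 0 0 0 0 0 1;0 0 0 0 0 0 1'; python3 look.py
```

```text
time: 17.27
position: [0.5344, 0.1938, 0.095]
tool_rot: [0.999, 0.032, 0.003, 0.004]
ft_force: [-0.6, -5.8, 1.0]
grip_width: 0.0099
17.275 [0.5344 0.1938 0.095 ] yaw 3.65 z [ 0.005 -0.008 -1.   ] 0.0099 [-0.6 -5.8  1. ]
```

```bash
python3 -m crank '0 0 0 0 -0.14 0 1;0 0 0 0 0 0 1;0 0 0 0 0 0 1'; python3 look.py wrist:wrist14
```

```text
time: 17.65
position: [0.5341, 0.1978, 0.0949]
tool_rot: [0.999, 0.032, 0.002, 0.006]
ft_force: [-0.2, -5.7, 0.3]
grip_width: 0.0096
17.65 [0.5341 0.1978 0.0949] yaw 3.68 z [ 0.005 -0.012 -1.   ] 0.0096 [-0.2 -5.7  0.3]
```

```bash
python3 -m crank '0.1 0 0 0 -0.05 0 1;0 0 0 0 0 0 1;0 0 0 0 0 0 1'; python3 look.py
```

```text
time: 18.08
position: [0.5342, 0.1977, 0.0949]
tool_rot: [0.999, 0.032, 0.002, 0.004]
ft_force: [-0.2, -6.6, 0.3]
grip_width: 0.0099
18.075 [0.5342 0.1977 0.0949] yaw 3.72 z [ 0.004 -0.008 -1.   ] 0.0099 [-0.2 -6.6  0.3]
```

Null rows give way slightly under the spring, so I'll end on small pushing rows instead.

```bash
python3 -m crank '0 0 0 0 -0.05 0 1;0 0 0 0 -0.03 0 1;0 0 0 0 -0.02 0 1'; python3 look.py; python3 -m crank '0 0 0 0 -0.02 0 1'; python3 look.py wrist:wrist15; python3 look.py wrist:wrist16 side:side16 scene:scene16; python3 look.py
```

```text
time: 18.45
position: [0.5341, 0.1993, 0.095]
tool_rot: [0.999, 0.032, 0.002, 0.007]
ft_force: [0.4, -7.4, 0.6]
grip_width: 0.0096
18.45 [0.5341 0.1993 0.095 ] yaw 3.72 z [ 0.004 -0.013 -1.   ] 0.0096 [ 0.4 -7.4  0.6]
time: 18.58
position: [0.5341, 0.1993, 0.095]
tool_rot: [0.999, 0.032, 0.002, 0.007]
ft_force: [-0.6, -6.7, 1.1]
grip_width: 0.01
18.575 [0.5341 0.1993 0.095 ] yaw 3.72 z [ 0.004 -0.015 -1.   ] 0.01 [-0.6 -6.7  1.1]
18.625 [0.534  0.1993 0.095 ] yaw 3.72 z [ 0.004 -0.015 -1.   ] 0.0098 [ 0.4 -6.8  1.1]
18.775 [0.534  0.1994 0.0949] yaw 3.72 z [ 0.003 -0.015 -1.   ] 0.0097 [ 0.6 -6.7  1.1]
```

```bash
python3 - <<'E'
from h import *
crop(load("wrist16"),180,150,560,350,2,"c_w16")
crop(load("side16"),240,130,340,250,5,"c_s16")
crop(load("scene16"),330,240,470,370,4.5,"c_c16")
E
```

```text
(no output)
```

View pics/c_w16.png

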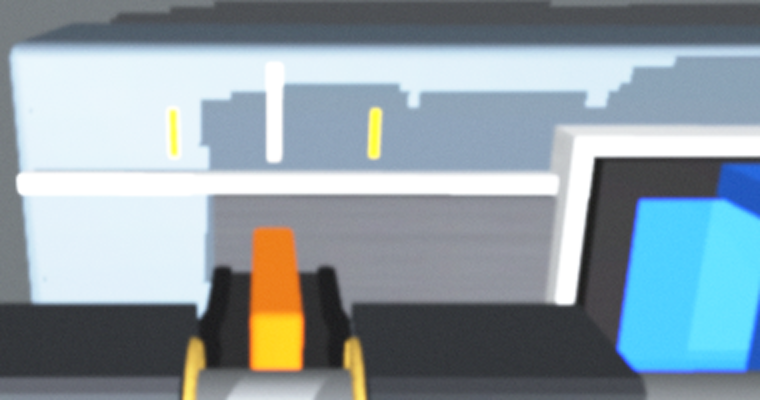

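View pics/c_c16.png

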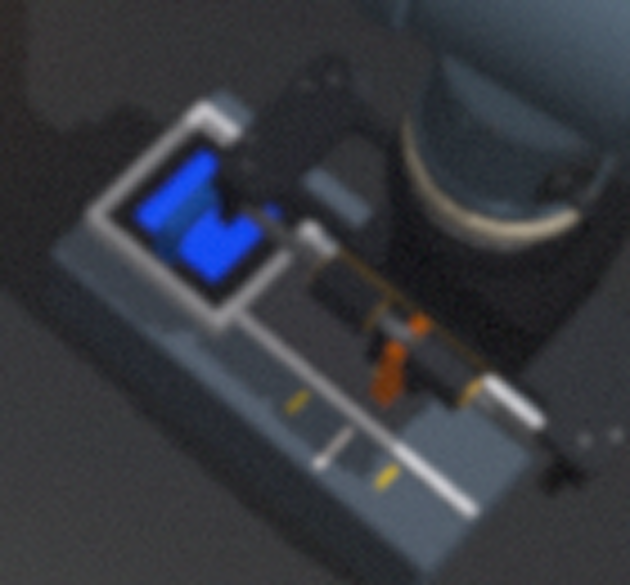

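View pics/c_s16.png

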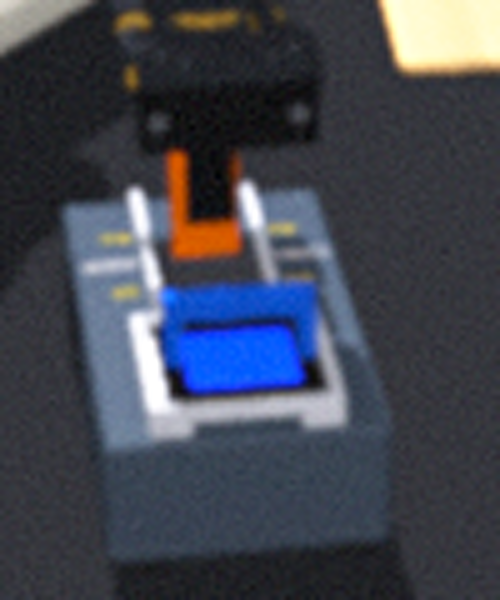

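```bash
python3 - <<'E'
from h import *
f=lambda u,v:(u/2+180,v/2+150)
p=load("wrist16")
T=(atz(p,f(250,313),.1245)+atz(p,f(302.5,313),.1245))/2;print("now tab far top",T)
print("half mark",(atz(p,f(273,65),.07)+atz(p,f(274,161),.07))/2,"closed",(atz(p,f(376,108),.07)+atz(p,f(374,158),.07))/2,"open",(atz(p,f(172.5,108),.07)+atz(p,f(173.5,158),.07))/2)
g=lambda u,v:(u/1.7+120,v/1.7+150)
p=load("wrist13")
print("closed tab far top",(atz(p,g(313,267),.1245)+atz(p,g(357.5,267),.1245))/2)
E
```

```text
now tab far top [0.54830901 0.19964172 0.1245    ]
half mark [0.5755478  0.20114691 0.07      ] closed [0.57221911 0.17557561 0.07      ] open [0.56912301 0.22574352 0.07      ]
closed tab far top [0.54947302 0.17437732 0.1245    ]
```

```bash
python3 look.py side:side17; python3 -c "
from rig import robot
print(robot.hand_in())"
```

```text
18.775 [0.534  0.1994 0.0949] yaw 3.72 z [ 0.003 -0.015 -1.   ] 0.0097 [ 0.6 -6.7  1.1]
the job is handed in; nothing more can be done
None
```

View pics/side17.png

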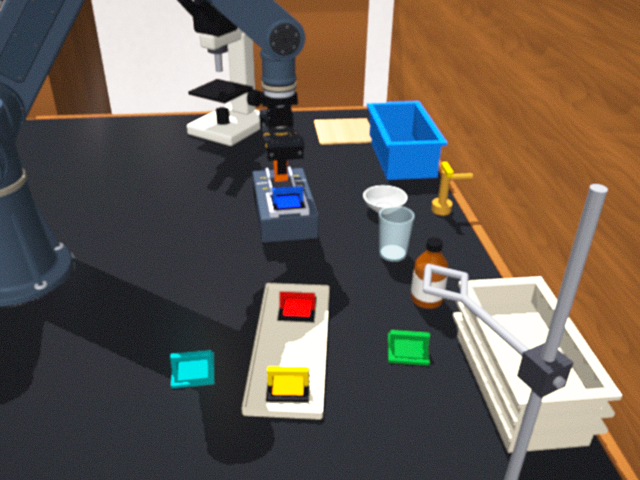

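I moved the blue filter from the tray to the lamp's seat, laid it inside the rim and let go. I then pinched the orange tab, slid it to half travel, and handed in at about 18.8 s while still holding it with a 40 N grip.

- **Filter:** the pictures show it flat inside the rim after release and still there at the end.
- **Shutter:** in the last wrist picture the tab stands within about 0.5 mm of the white marks, having moved about 25.3 mm. The wrist force of about 6.7 N fits the 6.8 N spring force at half travel, and the position held steady over the last readings.
- **Other objects:** the last side picture shows the red and amber filters, the look-alikes and the glassware where they were.
- **Disagreements:** the side camera read the lamp 4 to 7 mm lower in y than the scene and wrist cameras, so I relied mainly on the wrist. By arm position and the side view, the travel came out slightly higher, at 25.5 to 26 mm.

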